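# Shuffle the canister tray

## Task

Bring the canister with the bar handle to the front-left bay of the tray, where the front wall is cut low, and leave the back-right bay empty again, as it is now, with the three canisters each fully home in a bay of its own. Do it by sliding the canisters one at a time into the empty bay; do not lift or tip any of them, and leave the things standing round the tray where they are.

Things in the scene. Friction and masses are not known exactly. Their poses are not given: they have to be found in the camera images.
- tray: dark wooden tray, fixed to the worktop, 208 x 208 mm outside, 184 x 184 mm inside, walls 12 mm thick and 28 mm high (18 mm along the front of the front-left bay), floor 8 mm thick. Two by two open bays with nothing between them, centres 92 mm apart. Origin: centre of its underside, on the worktop; x points to the tray's back (away from the robot), y to its left. It may stand turned by up to 0.45 rad.
- bay_front_left (a point): centre, on the tray's inner floor (8 mm above the worktop), of its front-left bay. The bar-handled canister must end here; at the start the square-knobbed one stands here.
- bay_front_right (a point): centre, on the tray's inner floor (8 mm above the worktop), of its front-right bay. At the start either the bar-handled or the round-knobbed canister stands here.
- bay_back_left (a point): centre, on the tray's inner floor (8 mm above the worktop), of its back-left bay. At the start the other of those two stands here.
- bay_back_right (a point): centre, on the tray's inner floor (8 mm above the worktop), of its back-right bay. Empty at the start and to be empty at the end.
- bar_canister: square wooden canister, 86 x 86 mm, upright corners rounded at 12 mm, 38 mm high with its fixed lid, 0.25 kg, loose, slides easily on the waxed tray (friction 0.25). Origin: centre of its underside; z up; x and y start parallel to the tray's. Dark steel grip: a level bar over the lid's centre, 70 mm long along the canister's y axis, 18 mm wide (x), from 60 to 80 mm above the origin, on two 14 mm posts.
- round_canister: square wooden canister, 86 x 86 mm, upright corners rounded at 12 mm, 38 mm high with its fixed lid, 0.25 kg, loose, slides easily on the waxed tray (friction 0.25). Origin: centre of its underside; z up; x and y start parallel to the tray's. Dark steel grip: an upright round knob at the lid's centre, 30 mm across from 50 to 80 mm above the origin, on an 18 mm neck.
- square_canister: square wooden canister, 86 x 86 mm, upright corners rounded at 12 mm, 38 mm high with its fixed lid, 0.25 kg, loose, slides easily on the waxed tray (friction 0.25). Origin: centre of its underside; z up; x and y start parallel to the tray's. Dark steel grip: an upright square block at the lid's centre, 30 x 30 mm, sides parallel to the canister's, from the lid up to 80 mm above the origin.
- tea_tin: small round tea tin, 58 mm across, 72 mm high, standing to the left of the tray. Origin: centre of its underside. Bystander.
- spice_jar: slim spice jar with a screw cap, 45 mm across, 106 mm high, standing to the right of the tray. Origin: centre of its underside. Bystander.
- salt_box: round turned wooden salt cellar, 89 mm across, 81 mm high, at the left of the worktop. Origin: centre of its underside. Bystander.
- drinking_glass: drinking glass, 60 mm across, 104 mm high, at the right of the worktop. Origin: centre of its underside. Bystander.
There are look-alikes about, which are no part of the job. Leave any blue or red look-alike of the round_canister alone. Leave any red look-alike of the square_canister alone.

How it is judged (in metres and radians):
On the way, in this order (a step that is already met when the one before it is completed fails the run):
1. a first canister has been slid into the empty back-right bay (horizontal distance between any of bar_canister, round_canister and bay_back_right below 0.02 m), for 0.1 s.
2. the square-knobbed canister has made way, into the back-left or front-right bay ((horizontal distance between square_canister and bay_back_left below 0.02 m or horizontal distance between square_canister and bay_front_right below 0.02 m)), for 0.1 s.
3. the bar-handled canister is in the front-left bay (horizontal distance between bar_canister and bay_front_left below 0.02 m), for 0.1 s.
At the end, for the whole second after the job is handed in: The bar-handled canister stands within 12 mm of the centre of the front-left bay; the other two stand within 12 mm of the centres of the back-left and front-right bays, one in each, so that the back-right bay is empty; all three flat on the tray floor (within 4 mm, 0.06 rad) and at rest (horizontal distance between bar_canister and bay_front_left below 0.012 m and (horizontal distance between round_canister and bay_back_left below 0.012 m or horizontal distance between round_canister and bay_front_right below 0.012 m) and (horizontal distance between square_canister and bay_back_left below 0.012 m or horizontal distance between square_canister and bay_front_right below 0.012 m) and z of each of bar_canister, round_canister, square_canister in the frame of tray below 0.012 m and angle between each of bar_canister, round_canister, square_canister's own z axis and vertical below 0.06 rad and linear speed of each of bar_canister, round_canister, square_canister below 0.02 m/s); the robot touches nothing.
It fails at once if a canister is lifted more than 14 mm off the tray floor (z of any of bar_canister, round_canister, square_canister in the frame of tray above 0.022 m).
It fails at once if a canister is tipped by more than 0.3 rad (angle between any of bar_canister, round_canister, square_canister's own z axis and vertical above 0.3 rad).
It fails at once if a bystander (tea tin, spice jar, salt cellar, glass) is moved by more than 25 mm or knocked over (distance of any of tea_tin, spice_jar, salt_box, drinking_glass from where it was at the start of the episode above 0.025 m or angle between any of tea_tin, spice_jar, salt_box, drinking_glass's own z axis and vertical above 0.5 rad).
It also fails if it takes over 54 s, if anything falls off the work surface, if the arm or the gripper's body presses on something with over 40 N, if the wrist force passes 120 N, or if a joint passes its speed limit or range.

## Robot

A 6-joint arm with a two-finger parallel gripper is mounted at the origin on a cart in front of the work surface, level with it; the furniture and walls round the work are solid. World frame = base frame: x ahead of the robot, y to its left, z up, the work surface at z = 0. Lengths are in m, angles in degrees, forces in N, time in s.
With the tool pointing down it reaches from about 0.4 to 0.825 m from the base axis. Payload 7 kg.
Tool frame: the origin (TCP) lies at the very end of the fingers, on their centre line; the grasp point (between the pads) lies 19 mm behind it; z points along the fingers, y is the line along which they close (so a half turn about z gives the same grasp; the last joint's range is limited). The gripper opens to 88 mm and grips with 3 to 60 N. Pads are 19 mm wide; open, the fingers measure 130 mm over their backs; the gripper's body (78 mm by 193 mm) begins 47 mm behind the grasp point.
Start: joints at [89.96, 20.546, 0.682, 0, -70.136, -16.507], TCP at [0.192, 0.647, 0.227] pointing down, gripper open.
Joint ranges: [-176.03, 176.03], [-82.01, 121.73], [-58.28, 71.71], [-173.87, 95.51], [-174.79, -0.11], [-173.66, 173.66]. Speed limits (degrees/s): [136.94, 136.94, 172.46, 180, 180, 180].

## Interface

Orientations are given as [roll, pitch, yaw] about the fixed x, y, z axes, in that order (R = Rz(yaw) Ry(pitch) Rx(roll)).
In Python, from plant import get_state, imaging, r, finder gives the robot as it stands.
- The arm moves only by the shell command python3 -m handwheel 'ROWS' [FORCE]. ROWS is JSON, a list of rows, each a list of 5 numbers: the closure, from 0 (fully open) to 1 (shut), then the shift along the world's x, y, z in cm, then the turn about the world's z in degrees. A call has 1 to 8 rows; each row is the pose to reach, as a shift and turn from the pose commanded when the call began; what a row does not reach only later rows make up. A row lasts 1/8 s, in which the tool goes at most 62.5 mm and 10.7 degrees, less where a joint would pass 70% of its speed; a pose out of reach is approached as far as the arm can. A call with a gripper value outside its range is refused whole. The fingers move at their own pace and stop on an object; FORCE is the grip in N (left out, the last holds). Time passes only in rows, so rows that repeat a pose let the fingers close. It gives the time, the measured TCP pose, the force, the opening and the grip force at its end, in the units of the state.
- get_state(): the state, without advancing time (a new reading comes with each control period).
- imaging.capture(name): name is "side" or "top" or "wrist"; returns (picture, depth): 420x560x3 uint8, red, green, blue; 420x560 float32, m along the optical axis (not along the pixel's ray), 0 where there is no reading.
- imaging.get_calibration(name): a dict with "fx", "fy", "cx", "cy" (pixels), "rvec" (rotation vector, rad) and "tvec" (3), from world to camera coordinates, as OpenCV has them; the wrist camera has in their place "hand_eye" (4x4, takes a point from camera to tool coordinates, whose origin is the TCP and whose axes are the flange's). Camera axes: x right, y down, z forward; pixel columns grow to the right and rows downward; lengths in m; the calibration is good to about 2 mm. A picture is of the moment at which its call begins: read the wrist's pose just before it. get_calibration takes no time and is no camera call.
- r.close_job(): hands the job in; it is judged then, once.
Trained networks look in the newest picture that a camera, given by its name, has taken for a name from the list of things; names that differ only in an ending like _2 or _b are one class to them, and where a whole thing is asked for, a point or a joint stands for the part that bears it (a point fixed in the world has none). Each returns a list of dicts, best first, with "p" (0 to 1); they miss things now and then, are a little off and sometimes report something else, mostly with a low value. They report only what shows in the picture. A call takes as long as a camera call. They do not tell look-alikes from the thing itself.
- finder.cut_out(camera, query): "region" (420x560 bool, what is visible of it) and "pixel" ([column, row] in pixels, amid what is visible of it).
The state is a dict: "time_s": time; "joints": joint angles; "qd": joint speeds; "joint_torque": joint torques, N m; "tcp_pos": TCP position; "eef_rot": TCP orientation; "contact_force": force on the tool from outside, world axes, zero at the start; "moment": the same for the moment, N m; "gripper_width": finger opening in m; "gripper_force": force on a finger pad.
Only numpy, scipy, OpenCV 4.12 (cv2) and the standard library are available. Lean on these libraries where they do the work, as an engineer would, in place of code of your own. Each camera call takes 0.05 s, during which the arm holds its last target. There are 200 camera calls.

## Working session

There is one attempt and no reset: what is moved stays moved. The work goes in short steps, Python scripts to look and compute and a shell command to move; the robot and the scene stay as the last step left them, time stands still between calls to the robot, and variables do not carry over. Pictures are saved under pics/ and viewed, at most 10 in all, crops included, and the job is handed in when it is done.

```bash
mkdir -p pics; ls; python3 - <<'E'
from plant import get_state, imaging, r, finder
import cv2,numpy as np
s=get_state();print(s)
a,d=imaging.capture("top");cv2.imwrite("pics/top1.png",a[:,:,::-1])
b,d2=imaging.capture("side");cv2.imwrite("pics/side1.png",b[:,:,::-1])
print(imaging.get_calibration("top"));print(imaging.get_calibration("side"))
E
```

```text
pics
{'time_s': 0.0, 'joints': array([ 8.99579781e+01,  2.05912532e+01,  6.32817505e-01, -1.99225805e-02,
       -7.01351193e+01, -1.65072432e+01]), 'qd': array([ 0.05146017, -0.00535045, -0.03381252, -0.01114473, -0.00586986,
        0.02395148]), 'joint_torque': array([ 1.37433013e-03, -5.82713664e+01,  2.93049073e+01,  6.99698567e+00,
        6.95427079e-03, -1.62337628e-04]), 'tcp_pos': array([0.19215061, 0.64655758, 0.22561809]), 'eef_rot': array([ 1.79904979e+02, -8.62847085e-03, -1.65560429e+01]), 'contact_force': array([-0.04553169, -0.63558658,  0.03554187]), 'moment': array([ 0.08480495,  0.02248617, -0.0511139 ]), 'gripper_force': 0.0, 'gripper_width': 0.08762288091792311}
{'fx': 388.5126292633835, 'fy': 388.5126292633835, 'cx': 274.82638424003375, 'cy': 210.18759120125762, 'rvec': array([ 2.13361691, -2.12142272,  0.19374601]), 'tvec': array([0.06142047, 0.55462268, 1.14628529])}
{'fx': 530.7829886944044, 'fy': 530.7829886944044, 'cx': 276.65525394264114, 'cy': 213.09075691817625, 'rvec': array([ 2.17912386, -1.56468111,  0.43310968]), 'tvec': array([-0.12710822,  0.48920653,  1.2652767 ])}
```

View pics/top1.png

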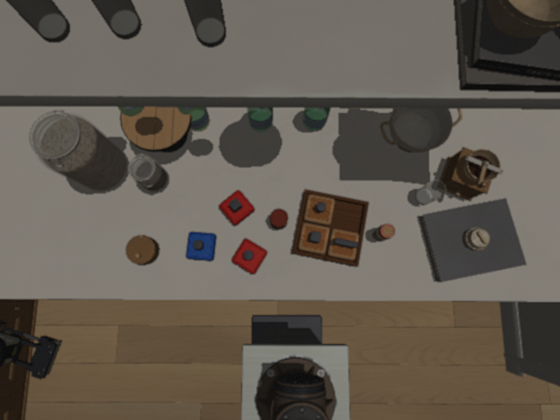

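View pics/side1.png

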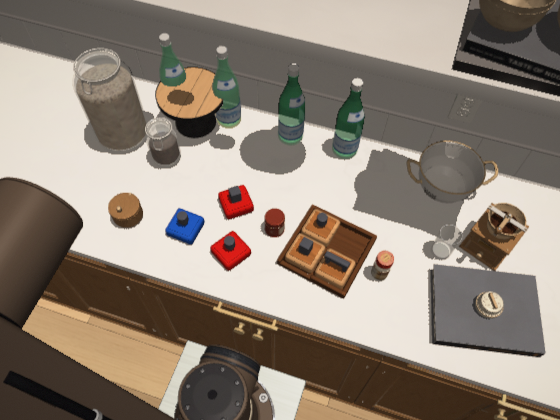

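The top view shows the tray at about (331,228): the round knob is back-left (320,208), the square one front-left (314,238), the bar front-right (344,243), and back-right is empty. Plan: round BL→BR, square FL→BL, bar FR→FL, round BR→FR.

```bash
cat > h.py <<'E'
from plant import get_state, imaging, r, finder
import cv2,numpy as np
from scipy.spatial.transform import Rotation as R
def cloud(name):
    s=get_state(); a,d=imaging.capture(name); c=imaging.get_calibration(name)
    v,u=np.indices(d.shape)
    P=np.stack([(u-c["cx"])/c["fx"]*d,(v-c["cy"])/c["fy"]*d,d],-1)
    if name=="wrist":
        T=np.array(c["hand_eye"]); P=P@T[:3,:3].T+T[:3,3]
        P=P@R.from_euler("xyz",s["eef_rot"],degrees=True).as_matrix().T+s["tcp_pos"]
    else: P=(P-c["tvec"])@R.from_rotvec(c["rvec"]).as_matrix()
    P[d==0]=np.nan
    return a,P
def show(a,n): cv2.imwrite(f"pics/{n}.png",np.ascontiguousarray(a[:,:,::-1]))
E
python3 - <<'E'
from h import *
for cam in("top","side"):
    a,P=cloud(cam)
    for q in("tray","round_canister","square_canister","bar_canister","tea_tin","spice_jar"):
        for o in finder.cut_out(cam,q)[:4]:
            p=P[o["region"]]; p=p[np.isfinite(p[:,0])]
            if q=="tray": p=p[(p[:,2]>.0)]; rr=cv2.minAreaRect(p[:,:2].astype(np.float32)*1000); print(rr)
            k=p[p[:,2]>.07]
            print(cam,q,round(o["p"],2),o["pixel"],p.mean(0).round(3),p[:,2].max().round(3),len(k),k.mean(0).round(3) if len(k) else '')
E
```

```text
((505.6658020019531, -107.18121337890625), (210.1140594482422, 210.46852111816406), 79.21373748779297)
top tray 0.76 [341.2, 220.2] [ 0.517 -0.128  0.018] 0.042 0 
top round_canister 0.69 [199.9, 246.3] [0.443 0.291 0.041] 0.086 83 [0.444 0.294 0.08 ]
top round_canister 0.6 [318.9, 209.3] [ 0.555 -0.07   0.049] 0.094 85 [ 0.559 -0.071  0.086]
top round_canister 0.59 [249.4, 256.7] [0.414 0.143 0.041] 0.084 80 [0.415 0.144 0.08 ]
top round_canister 0.45 [430.7, 194.1] [ 0.611 -0.412  0.06 ] 0.108 185 [ 0.61  -0.41   0.088]
top square_canister 0.96 [315.1, 239.6] [ 0.467 -0.052  0.049] 0.095 113 [ 0.469 -0.053  0.087]
top square_canister 0.75 [236.6, 210.0] [0.563 0.185 0.042] 0.086 103 [0.566 0.187 0.08 ]
top square_canister 0.75 [385.3, 230.4] [ 0.483 -0.256  0.083] 0.112 233 [ 0.483 -0.258  0.102]
top square_canister 0.26 [433.0, 192.1] [ 0.611 -0.412  0.062] 0.108 233 [ 0.611 -0.411  0.09 ]
top bar_canister 0.81 [340.6, 247.1] [ 0.45  -0.141  0.052] 0.094 154 [ 0.451 -0.143  0.087]
top tea_tin 0.72 [384.4, 233.0] [ 0.482 -0.255  0.085] 0.112 232 [ 0.483 -0.258  0.102]
top tea_tin 0
[... 599 characters left out ...]
 [185.8, 222.3] [0.433 0.284 0.038] 0.085 92 [0.441 0.289 0.077]
side round_canister 0.75 [233.8, 251.1] [0.404 0.135 0.039] 0.085 96 [0.412 0.139 0.078]
side square_canister 0.92 [301.5, 252.6] [ 0.457 -0.059  0.046] 0.093 144 [ 0.465 -0.059  0.085]
side square_canister 0.75 [231.4, 204.6] [0.553 0.177 0.039] 0.087 106 [0.563 0.182 0.078]
side bar_canister 0.95 [333.9, 267.2] [ 0.439 -0.149  0.049] 0.093 220 [ 0.447 -0.149  0.084]
side tea_tin 0.75 [273.4, 222.6] [0.517 0.047 0.054] 0.076 139 [0.524 0.049 0.072]
side spice_jar 0.66 [383.8, 265.6] [ 0.473 -0.265  0.077] 0.111 306 [ 0.477 -0.265  0.099]
side spice_jar 0.49 [333.4, 265.7] [ 0.439 -0.149  0.049] 0.093 220 [ 0.447 -0.149  0.084]
```

```bash
python3 -m handwheel '[[0,3,-6,0,-8],[0,6,-12,0,-16],[0,8,-17,0,-24],[0,11,-22,0,-32],[0,13,-27,0,-40],[0,16,-32,0,-48],[0,18,-36,0,-55],[0,20,-40,0,-62]]' 20 && python3 -m handwheel '[[0,3,-6,0,-8],[0,6,-12,0,-16],[0,9,-18,0,-22.4],[0,12,-24,0,-22.4],[0,15,-30,0,-22.4],[0,16.3,-32.1,0,-22.4],[0,16.3,-32.1,0,-22.4],[0,16.3,-32.1,0,-22.4]]'; python3 - <<'E'
from h import *
print(get_state()["joints"],get_state()["eef_rot"])
a,P=cloud("wrist"); show(a,"w1")
np.save("P.npy",P)
for q in("tray","round_canister","square_canister","bar_canister"):
        for o in finder.cut_out("wrist",q)[:4]:
            p=P[o["region"]]; p=p[np.isfinite(p[:,0])]
            k=p[p[:,2]>.07]
            print(q,round(o["p"],2),o["pixel"],p.mean(0).round(3),p[:,2].max().round(3),len(k),k.mean(0).round(3) if len(k) else '')
            if len(k): print(cv2.minAreaRect(k[:,:2].astype(np.float32)*1000))
E
```

```text
time_s: 1.8
tcp_pos: [0.3928, 0.2456, 0.227]
eef_rot: [-180.0, 0.0, -78.8]
contact_force: [0.4, -0.7, 0.4]
gripper_width: 0.0872
gripper_force: 0.0
time_s: 2.8
tcp_pos: [0.555, -0.0741, 0.2263]
eef_rot: [180.0, 0.0, -101.0]
contact_force: [0.5, 0.1, 0.7]
gripper_width: 0.0879
gripper_force: 0.0
[ 1.24176065e+01  9.77376005e+00 -1.40498859e+01 -1.43288813e-02
 -6.62025294e+01 -2.34172621e+01] [ 1.79970771e+02  1.62533295e-03 -1.01005441e+02]
tray 0.93 [285.3, 85.9] [ 0.524 -0.146  0.018] 0.044 0 
round_canister 0.82 [392.9, 354.2] [0.466 0.142 0.042] 0.274 17 [ 0.513 -0.055  0.272]
((513.1669921875, -54.86283874511719), (1.3509362936019897, 2.1966135501861572), 61.05119705200195)
round_canister 0.75 [272.9, 179.9] [ 0.559 -0.079  0.051] 0.091 1033 [ 0.56  -0.076  0.088]
((560.3818359375, -74.50251007080078), (28.21335220336914, 29.108074188232422), 79.68077850341797)
square_canister 0.95 [311.8, 365.0] [0.562 0.144 0.03 ] 0.32 23 [ 0.548 -0.095  0.319]
((548.2520141601562, -94.65464782714844), (1.3725271224975586, 9.333708763122559), 77.31401062011719)
square_canister 0.61 [285.3, 84.8] [ 0.523 -0.147  0.018] 0.044 0 
square_canister 0.56 [367.6, 184.1] [ 0.475 -0.063  0.053] 0.091 1453 [ 0.472 -0.058  0.087]
((471.0585632324219, -55.89680099487305), (30.552522659301758, 30.015317916870117), 78.30520629882812)
bar_canister 0.87 [368.7, 82.8] [ 0.459 -0.148  0.056] 0.092 2530 [ 0.454 -0.147  0.087]
((452.6777038574219, -145.9874267578125), (69.6602783203125, 18.75025749206543), 78.72603607177734)
```

View pics/w1.png

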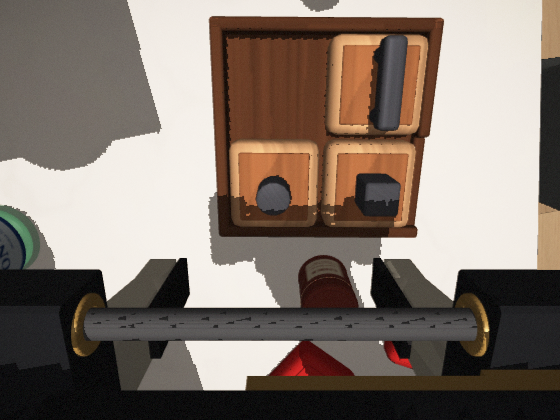

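The wrist view confirms the layout: round BL (273,190), square FL (377,190), bar FR (390,82), BR empty. Next I fit the tray rim.

```bash
python3 - <<'E'
from h import *
from scipy.optimize import minimize
P=np.load("P.npy").reshape(-1,3)
p=P[(np.abs(P[:,2]-.028)<.005)&(np.linalg.norm(P[:,:2]-[.506,-.109],axis=1)<.16)][:,:2]
def f(v):
    c,s=np.cos(v[2]),np.sin(v[2]); q=(p-v[:2])@np.array([[c,-s],[s,c]])
    m=np.abs(q).max(1); return np.minimum(np.maximum(np.abs(m-.098)-.004,0),.01).sum()
b=min((minimize(f,[x,y,-.19],method="Nelder-Mead",options=dict(xatol=1e-5,fatol=1e-6,initial_simplex=[[x,y,-.19],[x+.005,y,-.19],[x,y+.005,-.19],[x,y,-.23]])) for x in(.502,.508) for y in(-.112,-.106)),key=lambda o:o.fun)
print(len(p),b.x,np.degrees(b.x[2]),b.fun/len(p))
c,s=np.cos(b.x[2]),np.sin(b.x[2]);M=np.array([[c,-s],[s,c]])
for n,w in dict(FL=(.046,-1),).items():pass
for n,l in dict(FL=(-.046,.046),FR=(-.046,-.046),BL=(.046,.046),BR=(.046,-.046)).items(): print(n,(b.x[:2]+M@np.array(l)).round(4))
E
```

```text
10100 [ 0.50667903 -0.1098206  -0.19629827] -11.247062325349976 0.0009062665750215499
FL [ 0.4705 -0.0557]
FR [ 0.4526 -0.146 ]
BL [ 0.5608 -0.0737]
BR [ 0.5428 -0.1639]
```

```bash
python3 -m handwheel '[[0,0.5,0,-5,0],[0,0.5,0,-10,0],[0,0.5,0,-14,0],[0,0.5,0,-16.6,0],[0,0.5,0,-16.6,0],[0.5,0.5,0,-16.6,0],[1,0.5,0,-16.6,0],[1,0.5,0,-16.6,0]]' 25 && python3 -m handwheel '[[1,0,0,0,0],[1,0,0,0,0],[1,0,0,0,0]]'
```

```text
time_s: 4.05
tcp_pos: [0.5608, -0.0738, 0.0617]
eef_rot: [-179.9, 0.0, -100.9]
contact_force: [-0.4, 0.8, 0.2]
gripper_width: 0.0633
gripper_force: 0.0
time_s: 4.42
tcp_pos: [0.5602, -0.074, 0.0606]
eef_rot: [180.0, -0.0, -101.0]
contact_force: [-0.2, 0.2, 1.1]
gripper_width: 0.0331
gripper_force: 0.0
```

```bash
python3 -m handwheel '[[1,0,0,0,0],[1,0,0,0,0],[1,-0.2,-1,0,0],[1,-0.5,-2.5,0,0],[1,-0.8,-4,0,0],[1,-1.1,-5.5,0,0],[1,-1.4,-7,0,0],[1,-1.65,-8.3,0,0]]' && python3 -m handwheel '[[1,-0.15,-0.7,0,0],[1,-0.15,-0.7,0,0],[1,-0.15,-0.7,0,0]]'; python3 - <<'E'
from h import *
a,P=cloud("wrist"); show(a,"w2")
E
```

```text
time_s: 5.42
tcp_pos: [0.5435, -0.1582, 0.0606]
eef_rot: [180.0, -0.0, -101.0]
contact_force: [0.4, -0.4, 0.9]
gripper_width: 0.0294
gripper_force: 25.0
time_s: 5.8
tcp_pos: [0.5423, -0.1639, 0.0605]
eef_rot: [180.0, -0.0, -100.9]
contact_force: [0.5, -0.8, 1.5]
gripper_width: 0.0295
gripper_force: 25.0
```

View pics/w2.png

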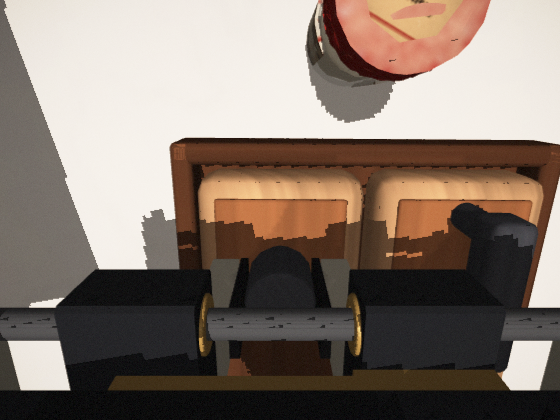

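The round canister sits square in BR, with its knob between the fingers at (280,285). Next is the square one.

```bash
python3 -m handwheel '[[0,0,0,0,0],[0,0,0,0,0],[0,0,0,0,0],[0,0,0,2.5,0],[0,0,0,5.5,0],[0,-3.5,5.4,5.5,0],[0,-7.1,10.8,5.5,0],[0,-7.1,10.8,5.5,0]]' && python3 -m handwheel '[[0,0,0,0,0],[0,0,0,-3,0],[0,0,0,-5.5,0],[0,0,0,-5.5,0],[1,0,0,-5.5,0],[1,0,0,-5.5,0],[1,0,0,-5.5,0],[1,0,0,-5.5,0]]' && python3 -m handwheel '[[1,0,0,0,0],[1,0,0,0,0],[1,0,0,0,0]]'
```

```text
time_s: 6.85
tcp_pos: [0.4693, -0.0538, 0.1159]
eef_rot: [-180.0, 0.0, -100.7]
contact_force: [0.7, -0.5, 0.6]
gripper_width: 0.0874
gripper_force: 0.0
time_s: 7.85
tcp_pos: [0.4715, -0.0559, 0.061]
eef_rot: [-180.0, 0.0, -100.9]
contact_force: [0.2, 0.1, 0.6]
gripper_width: 0.0533
gripper_force: 0.0
time_s: 8.22
tcp_pos: [0.4712, -0.0559, 0.0606]
eef_rot: [180.0, -0.0, -100.9]
contact_force: [0.3, 1.7, 1.1]
gripper_width: 0.0298
gripper_force: 25.0
```

Slide square to BL by (+9.0, −1.8) cm.

```bash
python3 -m handwheel '[[1,0,0,0,0],[1,1,-0.2,0,0],[1,2.5,-0.5,0,0],[1,4,-0.8,0,0],[1,5.5,-1.1,0,0],[1,7,-1.4,0,0],[1,8.2,-1.65,0,0],[1,8.9,-1.75,0,0]]' && python3 -m handwheel '[[1,0,0,0,0],[1,0,0,0,0]]'
```

```text
time_s: 9.22
tcp_pos: [0.5611, -0.0737, 0.0606]
eef_rot: [-180.0, -0.0, -101.0]
contact_force: [-0.6, 0.7, 5.9]
gripper_width: 0.0297
gripper_force: 25.0
time_s: 9.48
tcp_pos: [0.5603, -0.0734, 0.0606]
eef_rot: [-180.0, 0.0, -100.9]
contact_force: [1.2, -0.0, 2.8]
gripper_width: 0.0299
gripper_force: 25.0
```

```bash
python3 -m handwheel '[[0,0,0,0,0],[0,0,0,0,0],[0,0,0,0,0],[0,0,0,2.5,0],[0,0,0,5.5,0],[0,-3.5,-2.4,5.5,0],[0,-7.1,-4.8,5.5,0],[0,-10.75,-7.25,5.5,0]]' && python3 -m handwheel '[[0,0,0,0,0],[0,0,0,-3,0],[0,0,0,-5.5,0],[0,0,0,-5.5,0],[1,0,0,-5.5,0],[1,0,0,-5.5,0],[1,0,0,-5.5,0],[1,0,0,-5.5,0]]' && python3 -m handwheel '[[1,0,0,0,0],[1,0,0,0,0],[1,0,0,0,0],[1,0,0,0,0]]'
```

```text
time_s: 10.48
tcp_pos: [0.4515, -0.1465, 0.1155]
eef_rot: [180.0, 0.0, -100.9]
contact_force: [0.5, -0.1, -0.3]
gripper_width: 0.0872
gripper_force: 0.0
time_s: 11.48
tcp_pos: [0.453, -0.146, 0.061]
eef_rot: [-180.0, 0.0, -100.9]
contact_force: [-0.8, -0.5, 0.1]
gripper_width: 0.0536
gripper_force: 0.0
time_s: 11.98
tcp_pos: [0.4527, -0.146, 0.0605]
eef_rot: [180.0, -0.0, -100.9]
contact_force: [-0.2, -0.3, 0.5]
gripper_width: 0.0175
gripper_force: 25.0
```

```bash
python3 -m handwheel '[[1,0,0,0,0],[1,0.2,1,0,0],[1,0.5,2.5,0,0],[1,0.8,4,0,0],[1,1.1,5.5,0,0],[1,1.4,7,0,0],[1,1.65,8.2,0,0],[1,1.8,9,0,0]]' && python3 -m handwheel '[[1,0,0,0,0],[1,0,0,0,0]]'
```

```text
time_s: 12.98
tcp_pos: [0.4709, -0.0551, 0.0605]
eef_rot: [180.0, -0.0, -100.9]
contact_force: [-0.6, -0.2, -0.2]
gripper_width: 0.0178
gripper_force: 25.0
time_s: 13.22
tcp_pos: [0.4707, -0.0561, 0.0605]
eef_rot: [180.0, -0.0, -101.0]
contact_force: [-0.3, -0.2, -1.9]
gripper_width: 0.0178
gripper_force: 25.0
```

Now the round one at (.542,−.164): shift (+7.15, −10.8).

```bash
python3 -m handwheel '[[0,0,0,0,0],[0,0,0,0,0],[0,0,0,0,0],[0,0,0,2.5,0],[0,0,0,5.5,0],[0,2.4,-3.6,5.5,0],[0,4.8,-7.2,5.5,0],[0,7.15,-10.8,5.5,0]]' && python3 -m handwheel '[[0,0,0,0,0],[0,0,0,-3,0],[0,0,0,-5.5,0],[0,0,0,-5.5,0],[1,0,0,-5.5,0],[1,0,0,-5.5,0],[1,0,0,-5.5,0],[1,0,0,-5.5,0]]' && python3 -m handwheel '[[1,0,0,0,0],[1,0,0,0,0],[1,0,0,0,0],[1,0,0,0,0]]'
```

```text
time_s: 14.22
tcp_pos: [0.543, -0.1651, 0.1158]
eef_rot: [-180.0, 0.0, -100.9]
contact_force: [1.3, 0.5, 0.2]
gripper_width: 0.0868
gripper_force: 0.0
time_s: 15.22
tcp_pos: [0.5425, -0.1639, 0.0611]
eef_rot: [-180.0, 0.0, -100.9]
contact_force: [-0.3, -0.1, 0.6]
gripper_width: 0.0534
gripper_force: 0.0
time_s: 15.72
tcp_pos: [0.5422, -0.164, 0.0605]
eef_rot: [180.0, -0.0, -100.9]
contact_force: [0.2, 0.4, 1.2]
gripper_width: 0.0292
gripper_force: 25.0
```

```bash
python3 -m handwheel '[[1,0,0,0,0],[1,-1,0.2,0,0],[1,-2.5,0.5,0,0],[1,-4,0.8,0,0],[1,-5.5,1.1,0,0],[1,-7,1.4,0,0],[1,-8.2,1.65,0,0],[1,-8.95,1.8,0,0]]' && python3 -m handwheel '[[1,0,0,0,0],[1,0,0,0,0],[0,0,0,0,0],[0,0,0,0,0],[0,0,0,0,0],[0,0,0,2.5,0],[0,0,0,6,0],[0,0,0,12,0]]' && python3 -m handwheel '[[0,0,6,2,0],[0,0,12,4,0],[0,2,18,4,0],[0,4,24,4,0],[0,4,30,4,0],[0,4,36,4,0],[0,4,36,4,0],[0,4,36,4,0]]'; python3 - <<'E'
from h import *
a,P=cloud("top"); show(cv2.resize(a[150:300,180:460],None,fx=2.8,fy=2.8),"top2")
for q in("round_canister","square_canister","bar_canister","tea_tin","spice_jar"):
        for o in finder.cut_out("top",q)[:5]:
            p=P[o["region"]]; p=p[np.isfinite(p[:,0])]
            k=p[p[:,2]>.07]
            if len(k): print(q,round(o["p"],2),o["pixel"],k.mean(0).round(3))
E
```

```text
time_s: 16.73
tcp_pos: [0.4518, -0.1458, 0.0605]
eef_rot: [180.0, 0.0, -100.9]
contact_force: [-0.4, 0.1, -2.2]
gripper_width: 0.0294
gripper_force: 25.0
time_s: 17.73
tcp_pos: [0.4514, -0.146, 0.1804]
eef_rot: [179.8, -0.0, -101.0]
contact_force: [1.6, -0.3, -0.2]
gripper_width: 0.0838
gripper_force: 0.0
time_s: 18.73
tcp_pos: [0.4924, 0.214, 0.2202]
eef_rot: [180.0, -0.0, -100.9]
contact_force: [-0.3, -0.8, 0.6]
gripper_width: 0.0877
gripper_force: 0.0
round_canister 0.97 [250.5, 257.8] [0.415 0.144 0.08 ]
round_canister 0.95 [344.2, 243.2] [ 0.452 -0.142  0.087]
round_canister 0.56 [198.9, 257.5] [0.4   0.245 0.327]
square_canister 0.94 [319.0, 211.4] [ 0.558 -0.071  0.087]
square_canister 0.58 [238.3, 210.7] [0.563 0.184 0.1  ]
bar_canister 0.6 [312.0, 241.9] [ 0.469 -0.053  0.087]
tea_tin 0.67 [277.7, 221.9] [0.527 0.055 0.072]
spice_jar 0.67 [383.2, 233.7] [ 0.484 -0.258  0.103]
```

View pics/top2.png

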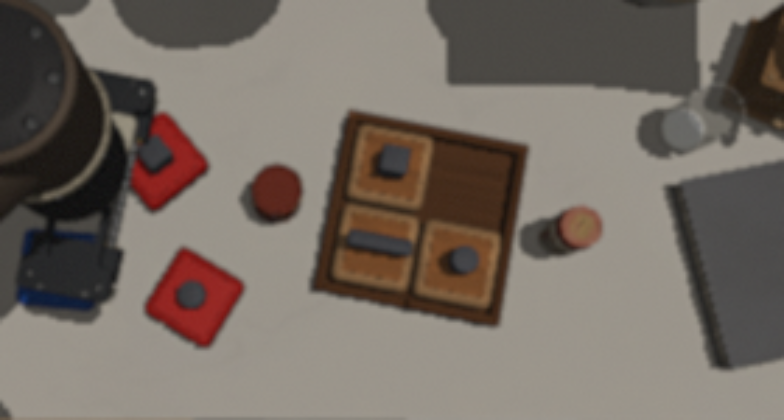

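The crop shows the bar front-left (378,243), the square back-left (395,162), the round front-right (462,260), and back-right empty. The tin and jar have not moved, and each grip is within about 3 mm of its bay centre.

```bash
python3 -c "
from plant import r
print(r.close_job())"
```

```text
the job is handed in; nothing more can be done
None
```

I handed the job in with the bar-handled canister front-left, the square-knobbed one back-left, the round-knobbed one front-right and the back-right bay empty; the run took about 19 s of the 54 s, and the judge's result was not shown.

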